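Load a servo into the guarded test stand and latch its gate

TASK

Set the black servo into the blue cradle inside the guarded test stand, lying flat and fully down in it (either way round). Then swing the open gate shut with a gentle push, never more than 20 N, until its sprung brass tongue rides over the strike pin and snaps in behind it, so that the gate stays shut by itself when you let go. Leave the jar, the glue bottle and the screwdriver where they are.

Things in the scene. Friction and masses are not known exactly. Their poses are not given: they have to be found in the camera images.
- servo: Black servo actuator, a block 56 mm long (its x), 30 mm wide (its y), 36 mm high, with an aluminium output disc of 20 mm diameter and 4 mm height (a further 2 mm for the screw) on top near one end. Loose, about 160 g, stands flat on the table. Origin: centre of its underside; z up.
- stand: Guarded test stand, open on top, fixed: grey base 180 (x) by 240 mm (y), aluminium posts, clear screens on 3 sides, 100 mm high, gate towards the robot. Origin on the table, 5 mm behind the base's centre; x from gate into stand, y left. Shut gate's front face nominally at x = -95 mm. On the right front post (x -85, y -110) sits the strike: steel pin 4 mm thick and a rubber stop, up to 120 mm high.
- cradle (a point): Centre of the cradle's floor, 60 mm above the table; axes as the stand's. The blue cradle is a shallow tray inside 62 mm (x) by 36 mm (y), walls 4 mm thick and 7 mm high, on a pedestal in the middle of the stand.
- gate (a joint): Gate's opening angle, rad: 0 nominally shut (along the stand's y), grows as it opens to the robot; starts at 0.5 to 0.85. Unlatched, a weak hinge spring (0.5 N at the free edge) swings it back to about 0.4. The strike sits in slots, so the true shut angle is anywhere from -0.05 to 0.06 and must be felt: the snap comes only 2 to 3 mm before a hard stop at the free edge.
- gate_hinge (a point): On the gate's vertical hinge axis at the left front post, 85 mm above the table, mid thickness. Turns with the gate: x normal to it (into the stand when shut), y from free edge to hinge. Gate: aluminium frame 183 mm wide, 20 mm thick, 18 to 100 mm above the table; an orange latch case, 20 x 20 x 18 mm, on top of its free end.
- gate_push (a point): Point on the gate's front (robot-side) face, on the 30 mm high top rail, 140 mm from the hinge axis and 85 mm above the table: a good place to push. Axes as gate_hinge; x points into the gate, the way to push.
- tongue (a joint): How far the latch tongue is pushed into its case, m: 0 fully out (it then sticks 8 mm out of the gate's free edge), about 0.006 while it rides over the strike pin, 0.009 fully in. Brass, bevelled on the side away from the robot, with a spring; riding over takes a push of about 4 to 12 N at gate_push, from 0.08 rad before shut on, which then drops as it snaps.
- jar: Glass jar, 68 mm diameter, 100 mm high, upright; not part of the job. Origin: centre of its underside.
- glue: Small yellow glue bottle with green cap, 26 mm diameter, 65 mm high, upright; not part of the job. Origin: centre of its underside.
- driver: Screwdriver with red handle, lying on the table, about 200 mm long along its x; not part of the job. Origin near its middle, on the table.
Not all that is in view belongs to the job. Of the things that look like the servo, the middle-sized one is meant.

How it is judged:
By the outcome, as a careful person would: the job done as asked, in the order asked, and still so for the second after the job is handed in, with the robot touching nothing.
It also fails if it takes over 67 s, if anything falls off the work surface, if the arm or the gripper's body presses on something with over 40 N, if the wrist force passes 120 N, or if a joint passes its speed limit or range.

ROBOT

A 6-joint arm with a two-finger parallel gripper is mounted at the origin on the work surface. World frame = base frame: x ahead of the robot, y to its left, z up, the work surface at z = 0. Lengths are in m, angles in rad, forces in N, time in s.
With the tool pointing down it reaches from about 0.3 to 0.775 m from the base axis. Payload 14.6 kg.
Tool frame: the origin (TCP) lies between the finger pads; the fingertips stand ctrl.tip_extent ahead of it and the grasp point (between the pads) lies 3 mm ahead of it (ctrl.tip_extent is the distance from the TCP to the fingertips, in m); z points along the fingers, y is the line along which they close (so a half turn about z gives the same grasp; the last joint's range is limited). The gripper opens to 94 mm and grips with 3 to 60 N. Pads are 16 mm wide; open, the fingers measure 119 mm over their backs; the gripper's body (75 mm by 177 mm) begins 78 mm behind the grasp point.
Start: joints at [-1.352, 0.3, 1.521, -0, 1.321, -0.067], TCP at [0.155, -0.528, 0.227] pointing down, gripper open.
Joint ranges: [-3.03, 3.03], [-0.79, 2.21], [0.23, 2.52], [-1.04, 4.18], [0, 3.07], [-2.55, 2.55]. Speed limits (rad/s): [2.22, 2.22, 2.57, 3.14, 3.14, 3.14].

INTERFACE

Orientations are given as [roll, pitch, yaw] about the fixed x, y, z axes, in that order (R = Rz(yaw) Ry(pitch) Rx(roll)).
In Python, from station import ctrl, eyes gives the robot as it stands. The module is installed in compiled form; this text tells all that it offers.
- The arm moves only by the shell command python3 -m crank 'ROWS' [OPENING] [FORCE]. ROWS is one flat JSON list of numbers that holds 1 to 10 rows one after another, with no inner brackets; each row has 6 numbers: dx, dy, dz in shares of the most that a row can go, 1 being 50 mm, then a rotation vector rx, ry, rz in rad; each row shifts and turns the commanded pose from where the row before left it, along the tool's axes as they then stand; what a row does not reach is not made up. A row lasts 1/10 s, in which the tool goes at most 0.05 m and 0.15 rad, less where a joint would pass 70% of its speed; a pose out of reach is approached as far as the arm can. OPENING is the finger opening in m, set as the command begins (- or left out keeps the last). The fingers move at their own pace and stop on an object; FORCE is the grip in N (left out, the last holds). Time passes only in rows, so rows that do not move let the fingers close. It prints the time, the measured TCP pose, the force, the opening and the grip force at its end. Input that does not fit is refused with a message, and nothing moves.
- ctrl.get_obs(): the state, without advancing time (a new reading comes with each control period).
- eyes.camera(name): name is "scene" or "top" or "wrist"; returns a dict with "pixels" (420x560x3 uint8, blue, green, red), "fx", "fy", "cx", "cy" (pixels), "extrinsics" (4x4, takes a point from camera to world coordinates). Camera axes: x right, y up, looking along -z (the intrinsics and any distortion apply to the point x, -y, -z); pixel columns grow to the right and rows downward; lengths in m; the calibration is good to about 2 mm. A picture is of the moment at which its call begins. There is no depth.
- ctrl.hand_in(): hands the job in; it is judged then, once.
The state is a dict: "time_s": time; "qpos": joint angles; "joint_vel": joint speeds; "tau": joint torques, N m; "ee_pos": TCP position; "eef_rot": TCP orientation; "force": force on the tool from outside, world axes, zero at the start; "moment": the same for the moment, N m; "grip_width": finger opening in m; "grip_force": force on a finger pad.
Only numpy, scipy, OpenCV 4.12 (cv2) and the standard library are available. Lean on these libraries where they do the work, as an engineer would, in place of code of your own. Each camera call takes 0.05 s, during which the arm holds its last target. There are 200 camera calls.

## Working session

There is one attempt and no reset: what is moved stays moved. The work goes in short steps, Python scripts to look and compute and a shell command to move; the robot and the scene stay as the last step left them, time stands still between calls to the robot, and variables do not carry over. Pictures are saved under pics/ and viewed, at most 10 in all, crops included, and the job is handed in when it is done.

```bash
mkdir -p pics; cat > h.py <<'E'
import numpy as np, cv2, json
from station import ctrl, eyes
def snap(name, fn):
    c=eyes.camera(name); cv2.imwrite(f'pics/{fn}.png',c['pixels'])
    np.savez(f'pics/{fn}.npz',**{k:v for k,v in c.items()})
    return c
def load(fn): return dict(np.load(f'pics/{fn}.npz',allow_pickle=True))
def proj(c,P):
    E=np.array(c['extrinsics']); p=(np.asarray(P)-E[:3,3])@E[:3,:3]
    return np.c_[c['cx']+c['fx']*p[...,0]/-p[...,2], c['cy']-c['fy']*p[...,1]/-p[...,2]]
def ray(c,u,v):
    E=np.array(c['extrinsics']); d=np.array([(u-c['cx'])/c['fx'],-(v-c['cy'])/c['fy'],-1.])
    return E[:3,3],E[:3,:3]@d
def atz(c,u,v,z):
    o,d=ray(c,u,v); return o+d*(z-o[2])/d[2]
def tri(obs):
    A=np.zeros((3,3));b=np.zeros(3)
    for c,u,v in obs:
        o,d=ray(c,u,v); d=d/np.linalg.norm(d); M=np.eye(3)-np.outer(d,d); A+=M;b+=M@o
    x=np.linalg.solve(A,b); return x,[np.round(proj(c,x[None])[0]-[u,v],1) for c,u,v in obs]
E
python3 - <<'E'
from h import *
for n in ['scene','top','wrist']:
    c=snap(n,n+'0'); print(n,{k:c[k] for k in c if k!='pixels'})
a=cv2.imread('pics/scene0.png');b=cv2.imread('pics/top0.png')
print(ctrl.tip_extent, ctrl.get_obs())
E
```

```text
scene {'fx': 431.58350582321464, 'fy': 431.58350582321464, 'cx': 280.298350270968, 'cy': 207.2111353306543, 'extrinsics': array([[ 0.57135072, -0.51252358,  0.64099761,  1.19964829],
       [ 0.8206966 ,  0.36053922, -0.44324774, -0.45068482],
       [-0.00392986,  0.77931448,  0.6266207 ,  0.73267717],
       [ 0.        ,  0.        ,  0.        ,  1.        ]])}
top {'fx': 412.1941564100582, 'fy': 412.1941564100582, 'cx': 277.2484558031045, 'cy': 214.7950515467527, 'extrinsics': array([[ 0.02099258,  0.99482291, -0.09943187,  0.43374778],
       [-0.99954083,  0.02305709,  0.01965946,  0.01960936],
       [ 0.02185029,  0.09897351,  0.99485014,  1.09238671],
       [ 0.        ,  0.        ,  0.        ,  1.        ]])}
wrist {'fx': 371.23103658596364, 'fy': 371.23103658596364, 'cx': 284.79414077605367, 'cy': 208.311071280868, 'extrinsics': array([[ 2.81417728e-01,  9.30379072e-01,  2.34944343e-01,
         2.22708526e-01],
       [-9.59585326e-01,  2.72917073e-01,  6.86459988e-02,
        -5.07340419e-01],
       [-2.53521938e-04, -2.44767345e-01,  9.69581808e-01,
         3.84884085e-01],
       [ 0.00000000e+00,  0.00000000e+00,  0.00000000e+00,
         1.00000000e+00]])}
0.022 {'time_s': 0.15, 'qpos': array([-1.35161555e+00,  3.00298353e-01,  1.52140433e+00,  4.45042476e-06,
        1.32069417e+00, -6.66291337e-02]), 'joint_vel': array([ 4.35389217e-04, -2.24101885e-03, -2.48213438e-03, -2.08088208e-05,
       -6.75434858e-04,  1.30547878e-04]), 'tau': array([ 6.67462136e-04, -5.31961405e+01, -3.52820170e+01,  7.08500203e-02,
        2.36642902e-02, -7.81910830e-05]), 'ee_pos': array([ 0.15501053, -0.52753041,  0.22705586]), 'eef_rot': array([-3.14079052e+00, -5.78454312e-05,  2.85808780e-01]), 'force': array([ 0.38972458, -1.1886183 ,  0.03480884]), 'moment': array([-0.02936399,  0.01406256, -0.00321254]), 'grip_force': 0.0, 'grip_width': 0.09430591480381399}
```

View pics/scene0.png

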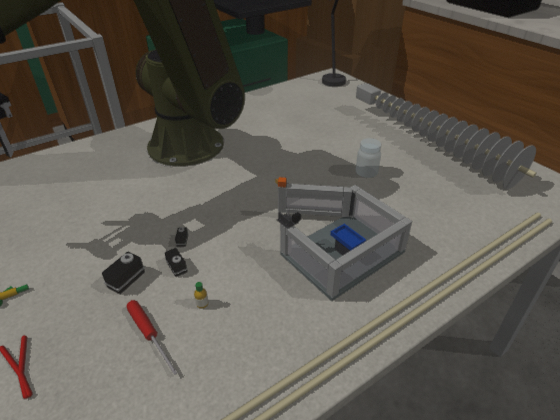

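View pics/top0.png

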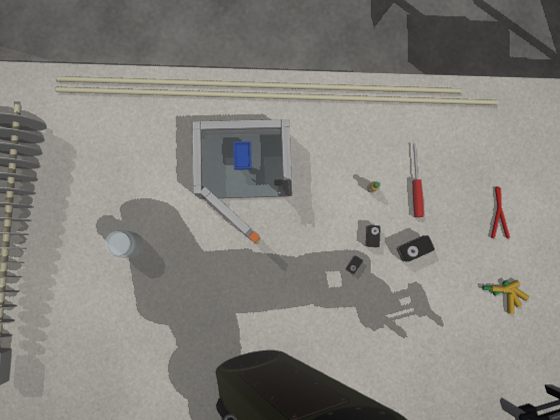

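The top view shows the large servo at (415,248), the middle one at (373,234) and the small one at (354,265). The stand is around (240,155), and the gate is open, running from its hinge at (203,192) to its free end at (254,238). I'll enlarge these areas next.

```bash
python3 - <<'E'
from h import *
def cr(f,x,y,w,h):
    return cv2.resize(cv2.imread(f'pics/{f}.png')[y:y+h,x:x+w],(400,300),interpolation=cv2.INTER_CUBIC)
A=np.vstack([np.hstack([cr('top0',340,207,64,48),cr('scene0',150,240,64,48)]),np.hstack([cr('top0',180,110,136,136*3//4),cr('scene0',264,170,160,120)])])
A[300:]=A[300:]; 
cv2.imwrite('pics/z1.png',A)
E
```

```text
(no output)
```

View pics/z1.png

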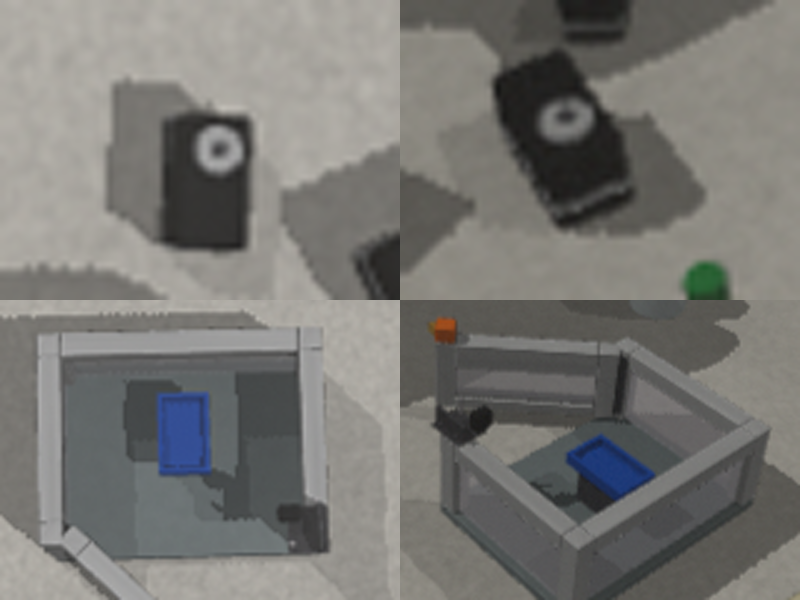

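View pics/wrist0.png

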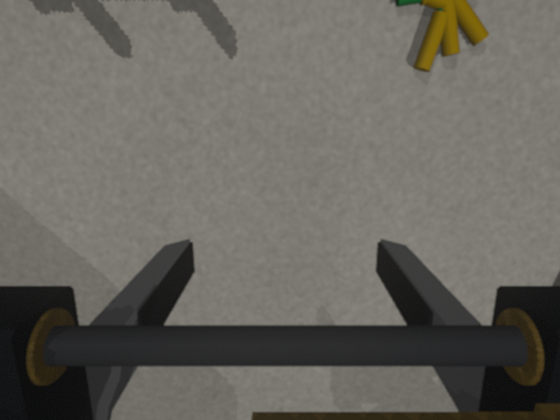

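The enlarged view gives me these pixel positions:
- **Servo disc:** about (375.2,230.7) in top and (176.6,258.9) in scene.
- **Cradle rim:** top corners at about (234,142), (251,142), (251.4,168.8) and (233.7,169.2) in top.
- **Wrist view:** only the fingers and a plant-like toy.

Next I'll triangulate them.

```bash
python3 - <<'E'
from h import *
T=load('top0');S=load('scene0')
t=lambda x,y:(T,340+x/6.25,207+y/6.25); s=lambda x,y:(S,150+(x-400)/6.25,240+y/6.25)
t2=lambda x,y:(T,180+x/2.941,110+(y-300)/2.941); s2=lambda x,y:(S,264+(x-400)/2.5,170+(y-300)/2.5)
def show(n,*o):
    x,r=tri(o); print(n,np.round(x,4),*r)
show('disc',t(220,148),s(566,117))
C=[atz(*t(*p),.036) for p in [(167,116),(250,117),(247,248),(165,246)]]
print('servo top corners',np.round(C,4),'ctr',np.mean(C,0))
C=[atz(*s(*p),.036) for p in [(496,82),(562,50),(634,184),(556,217)]]
print('servo scene corners',np.round(C,4),'ctr',np.mean(C,0))
P=[(159,394),(209,393),(210,473),(158,474)]; Q=[(602,496),(655,474),(602,436),(567,460)]
# scene: near far-x... match: rim corners
for n,p,q in zip('TL TR BR BL'.split(),P,[(655,474),(620,497),(567,459),(602,436)]): show(n,t2(*p),s2(*q))
C=[atz(*t2(*p),.067) for p in P]; print(np.round(C,4),np.mean(C,0))
# stand frame outer corners
for n,p,q in [('backleft',(38,334),(769,430)),('backright',(324,327),(575,546))]: show(n,t2(*p),s2(*q))
print('frontleft@100',atz(*t2(40,545),.1),'latch@118',atz(T,254,237,.118))
show('latch',(T,254,237.5),(S,282,180.5))
E
```

```text
disc [ 0.5042 -0.2544  0.0361] [-0.2 -0.1] [-0.2 -0. ]
servo top corners [[ 0.5168 -0.2328  0.036 ]
 [ 0.5171 -0.2673  0.036 ]
 [ 0.4631 -0.2659  0.036 ]
 [ 0.4632 -0.232   0.036 ]] ctr [ 0.49003507 -0.24949488  0.036     ]
servo scene corners [[ 0.4733 -0.2675  0.036 ]
 [ 0.4717 -0.2408  0.036 ]
 [ 0.5484 -0.2481  0.036 ]
 [ 0.547  -0.2768  0.036 ]] ctr [ 0.51009916 -0.25828836  0.036     ]
TL [0.7214 0.1141 0.0626] [-0.3 -0.3] [-0.5  0.1]
TR [0.7238 0.0706 0.0601] [-0.2 -0.1] [-0.2  0. ]
BR [0.6543 0.0681 0.0551] [-0.2 -0.2] [-0.3  0. ]
BL [0.6515 0.113  0.059 ] [-0.3 -0.2] [-0.4  0. ]
[[0.7195 0.1129 0.067 ]
 [0.7216 0.0698 0.067 ]
 [0.6513 0.0671 0.067 ]
 [0.6493 0.1116 0.067 ]] [0.68543707 0.09033648 0.067     ]
backleft [0.7609 0.2137 0.0939] [0. 0.] [ 0.1 -0. ]
backright [ 0.7724 -0.0267  0.0992] [-0.2 -0.1] [-0.2  0. ]
frontleft@100 [0.58052843 0.20366918 0.1       ] latch@118 [0.47719915 0.0541262  0.118     ]
latch [0.4765 0.0546 0.109 ] [-0.1 -0.1] [-0.1  0. ]
```

Servo, cradle and stand heights and sizes agree with the text to within a few mm. I'll go above the servo and check it with the wrist camera.

Careful with the scale: shifts go in shares of 50 mm. That gives: 0.04 m is 0.8, -0.03 m is -0.6.

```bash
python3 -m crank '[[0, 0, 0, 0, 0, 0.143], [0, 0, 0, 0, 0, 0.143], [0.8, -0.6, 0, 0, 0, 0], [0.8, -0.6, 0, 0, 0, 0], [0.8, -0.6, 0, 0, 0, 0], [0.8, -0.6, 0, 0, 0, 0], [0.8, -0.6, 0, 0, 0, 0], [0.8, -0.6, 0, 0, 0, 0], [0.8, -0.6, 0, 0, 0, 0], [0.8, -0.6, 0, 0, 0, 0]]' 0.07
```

```text
refused: ROWS must be one flat list, 6 numbers to a row, no inner brackets. Nothing was moved.
```

The call was refused and nothing moved: it wants one flat list, 6 numbers to a row, no inner brackets. Same move again in that form.

```bash
python3 -m crank '[0, 0, 0, 0, 0, 0.143, 0, 0, 0, 0, 0, 0.143, 0.8, -0.6, 0, 0, 0, 0, 0.8, -0.6, 0, 0, 0, 0, 0.8, -0.6, 0, 0, 0, 0, 0.8, -0.6, 0, 0, 0, 0, 0.8, -0.6, 0, 0, 0, 0, 0.8, -0.6, 0, 0, 0, 0, 0.8, -0.6, 0, 0, 0, 0, 0.8, -0.6, 0, 0, 0, 0]' 0.07; python3 -m crank '[0.3, -0.76, 0, 0, 0, 0, 0, 0, 0, 0, 0, 0, 0, 0, 0, 0, 0, 0]'
python3 - <<'E'
from h import *
print(ctrl.get_obs())
c=snap('wrist','w1'); print(proj(c,np.array([[.504,-.2544,.04],[.518,-.2345,.036],[.518,-.2645,.036],[.462,-.2645,.036],[.462,-.2345,.036]])))
E
```

```text
time_s: 1.15
ee_pos: [0.4765, -0.2861, 0.2274]
eef_rot: [-3.142, 0.0, -0.0]
force: [-0.6, -2.0, 0.4]
grip_width: 0.07
grip_force: 0.0
time_s: 1.45
ee_pos: [0.4902, -0.2493, 0.2273]
eef_rot: [-3.142, 0.0, 0.001]
force: [0.1, -1.6, -0.1]
grip_width: 0.0699
grip_force: 0.0
{'time_s': 1.45, 'qpos': array([-5.36979787e-01,  3.00228752e-01,  1.52103518e+00, -1.97126825e-04,
        1.32078289e+00,  1.03242980e+00]), 'joint_vel': array([-0.04055973, -0.0027517 , -0.00361411, -0.00281017, -0.0022973 ,
       -0.00565564]), 'tau': array([ 2.50165164e+00, -5.31922245e+01, -3.52416480e+01,  1.60866394e-01,
       -4.53818939e-02,  1.93680148e-01]), 'ee_pos': array([ 0.49020597, -0.24929547,  0.22725029]), 'eef_rot': array([-3.14152374e+00,  4.87852592e-04,  1.43557154e-03]), 'force': array([ 0.12584102, -1.60882663, -0.11199171]), 'moment': array([ 0.02513261,  0.04929133, -0.02204907]), 'grip_force': 0.0, 'grip_width': 0.06990350154672544}
[[290.39101473 176.91991828]
 [269.22621039 161.46282181]
 [301.13685643 161.48892321]
 [300.46648189 218.82385962]
 [269.76303398 218.80325867]]
```

View pics/w1.png

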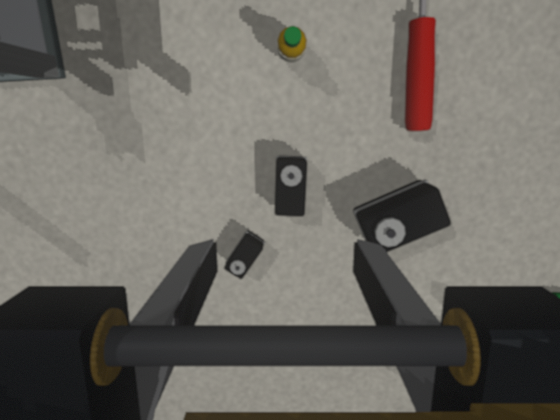

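The wrist picture shows the middle servo with top corners at (276,157), (307,157), (304,216) and (275,215). That puts its centre near (0.4915,-0.254), almost square to the tool. I'll descend and grip.

```bash
python3 -m crank '[0.03, 0.084, 0.8, 0, 0, 0.025, 0, 0, 0.8, 0, 0, 0, 0, 0, 0.8, 0, 0, 0, 0, 0, 0.8, 0, 0, 0, 0, 0, 0.4, 0, 0, 0, 0, 0, 0.26, 0, 0, 0, 0, 0, 0, 0, 0, 0, 0, 0, 0, 0, 0, 0]' 0.06; python3 -m crank '[0, 0, 0, 0, 0, 0, 0, 0, 0, 0, 0, 0, 0, 0, 0, 0, 0, 0, 0, 0, 0, 0, 0, 0, 0, 0, 0, 0, 0, 0, 0, 0, 0, 0, 0, 0, 0, 0, 0, 0, 0, 0]' 0 20
```

```text
time_s: 2.3
ee_pos: [0.4918, -0.2547, 0.0354]
eef_rot: [3.141, -0.001, -0.026]
force: [-0.1, -0.2, 0.2]
grip_width: 0.06
grip_force: 0.0
time_s: 3.0
ee_pos: [0.4917, -0.254, 0.0347]
eef_rot: [3.141, -0.0, -0.025]
force: [-0.9, 0.3, 5.9]
grip_width: 0.0299
grip_force: 20.0
```

To row units: -0.04 m is -0.8, -0.03 m is -0.6.

```bash
python3 -m crank '[0, 0, -0.4, 0, 0, 0, 0, 0, -0.8, 0, 0, 0, 0, 0, -0.8, 0, 0, 0, 0, 0, -0.8, 0, 0, -0.065, 0, 0, -0.6, 0, 0, 0]'; python3 -m crank '[0.46, -0.74, 0, 0, 0, 0, 0.46, -0.74, 0, 0, 0, 0, 0.46, -0.74, 0, 0, 0, 0, 0.46, -0.74, 0, 0, 0, 0, 0.46, -0.74, 0, 0, 0, 0, 0.46, -0.74, 0, 0, 0, 0, 0.46, -0.74, 0, 0, 0, 0, 0.46, 0, 0, 0, 0, 0, 0, 0, 0, 0, 0, 0, 0, 0, 0, 0, 0, 0]'
python3 - <<'E'
from h import *
c=snap('wrist','w2')
cv2.imwrite('pics/w2b.png',cv2.resize(c['pixels'][:330],(800,471),interpolation=cv2.INTER_CUBIC))
E
```

```text
time_s: 3.5
ee_pos: [0.4917, -0.254, 0.2068]
eef_rot: [3.141, -0.001, 0.042]
force: [-0.7, -0.6, -1.5]
grip_width: 0.03
grip_force: 20.0
time_s: 4.5
ee_pos: [0.6648, 0.0121, 0.2035]
eef_rot: [-3.142, 0.002, 0.04]
force: [0.0, 0.2, -2.1]
grip_width: 0.0299
grip_force: 20.0
```

View pics/w2b.png

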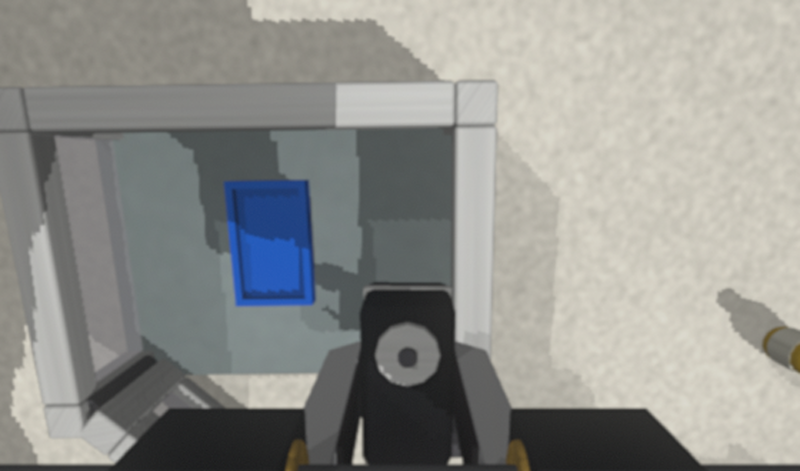

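The wrist view shows the held servo with its disc at (408,354) and front edge at row ~291. The cradle rim corners are (226,182), (307,180), (314,303) and (237,305), all in the 1.43x picture.

```bash
python3 - <<'E'
from h import *
c=load('w2');k=560/800;T=load('top0');o=ctrl.get_obs();print(o['ee_pos'],o['eef_rot'])
P=[(226,182),(307,180),(314,303),(237,305)]
C=np.array([atz(c,u*k,v*k,.067) for u,v in P]);print(np.round(C,4),C.mean(0))
I=np.array([atz(c,u*k,v*k,.060) for u,v in [(242,192),(303,190),(306,296),(246,299)]]);print('inner',np.round(I,4),I.mean(0))
Pt=[(159,394),(209,393),(210,473),(158,474)]
for p,q in zip(P,Pt): print('tri',np.round(tri([(c,p[0]*k,p[1]*k),(T,180+q[0]/2.941,110+(q[1]-300)/2.941)])[0],4))
e=C-C.mean(0); print('yaw x-edges',np.arctan2((C[0]-C[3])[1],(C[0]-C[3])[0]),np.arctan2((C[1]-C[2])[1],(C[1]-C[2])[0]),'y-edges',[-np.arctan2((C[i]-C[j])[0],(C[i]-C[j])[1]) for i,j in((0,1),(3,2))])
print('disc',atz(c,408*k,354*k,o['ee_pos'][2]+.0055),'front',[atz(c,u*k,291*k,o['ee_pos'][2]+.0015) for u in(364,453)])
L=[(28,130),(455,124)];print('back rail',[atz(c,u*k,v*k,.1) for u,v in [(22,88),(495,82)]])
E
```

```text
[0.6645582  0.01175764 0.20385881] [-3.14152215e+00  1.20062556e-03  3.93083273e-02]
[[0.7216 0.1126 0.067 ]
 [0.7244 0.0687 0.067 ]
 [0.6555 0.0652 0.067 ]
 [0.6526 0.1094 0.067 ]] [0.68853949 0.0889828  0.067     ]
inner [[0.7162 0.1063 0.06  ]
 [0.7186 0.0723 0.06  ]
 [0.6577 0.071  0.06  ]
 [0.6545 0.1062 0.06  ]] [0.68673882 0.08894758 0.06      ]
tri [0.7211 0.1137 0.0624]
tri [0.7241 0.0703 0.0582]
tri [0.6532 0.0671 0.058 ]
tri [0.6507 0.1119 0.0599]
yaw x-edges 0.04681780160858444 0.05120635232800383 y-edges [np.float64(0.06335880385163906), np.float64(0.06592745748156119)]
disc [0.67929311 0.01255934 0.20935881] front [array([0.69747714, 0.0265866 , 0.20535881]), array([ 6.98529398e-01, -3.04047577e-04,  2.05358814e-01])]
back rail [array([0.76200825, 0.19389821, 0.1       ]), array([ 0.77319517, -0.0241318 ,  0.1       ])]
```

```bash
python3 - <<'E'
from h import *
c=load('w2');k=560/800;e=np.array([0.66456,.01176,.20386])
def d(P): P=P-e; y=.0393; return np.round([P[0]*np.cos(y)+P[1]*np.sin(y),-P[0]*np.sin(y)+P[1]*np.cos(y)],4)
for r in (283,285,287): print('front bottom',r,d(atz(c,408*k,r*k,e[2]-.0345)))
c1=load('w1')
for r in(156,158): print('w1 front bottom',atz(c1,291,r,0.0)); 
for r in(215,217): print('w1 back top',atz(c1,290,r,0.036)); 
for u,v in [(366,292),(449,292)]: print(d(atz(c,u*k,v*k,e[2]-.03)))
print('disc',d(atz(c,408*k,354*k,e[2]+.0055)))
a=c['pixels'][190:230,285].astype(int).sum(1); print(a)
E
```

```text
front bottom 283 [0.0279 0.0001]
front bottom 285 [0.0271 0.0001]
front bottom 287 [0.0263 0.0001]
w1 front bottom [ 0.51924479 -0.25557386  0.        ]
w1 front bottom [ 0.51718374 -0.25558417  0.        ]
w1 back top [ 0.46586429 -0.25425599  0.036     ]
w1 back top [ 0.46384195 -0.25426478  0.036     ]
[0.0255 0.0154]
[ 0.0255 -0.0148]
disc [0.0148 0.0002]
[295 297 294 297 294 294 291 252 169 165 241 290 266 177 104  96 101  99
 101 102 100  98 103 103 106 109 108 113 106 109 110 106 108 105 120 181
 255 316 361 381]
```

```bash
python3 -m crank '[0.26, -0.76, 0, 0, 0, 0, 0.25, -0.772, 0, 0, 0, -0.011, 0, 0, 0.6, 0, 0, 0, 0, 0, 0.6, 0, 0, 0, 0, 0, 0, 0, 0, 0, 0, 0, 0, 0, 0, 0, 0, 0, 0, 0, 0, 0, 0, 0, 0, 0, 0, 0]'
python3 - <<'E'
from h import *
c=snap('wrist','w3');t=snap('top','t3')
A=np.hstack([cv2.resize(c['pixels'][100:310,140:420],(500,375),interpolation=cv2.INTER_CUBIC),cv2.resize(t['pixels'][130:190,222:270],(300,375),interpolation=cv2.INTER_CUBIC)])
cv2.imwrite('pics/z3.png',A)
E
```

```text
time_s: 5.35
ee_pos: [0.6881, 0.0894, 0.1465]
eef_rot: [-3.142, -0.003, 0.05]
force: [0.5, -0.5, -0.9]
grip_width: 0.0296
grip_force: 20.0
```

View pics/z3.png

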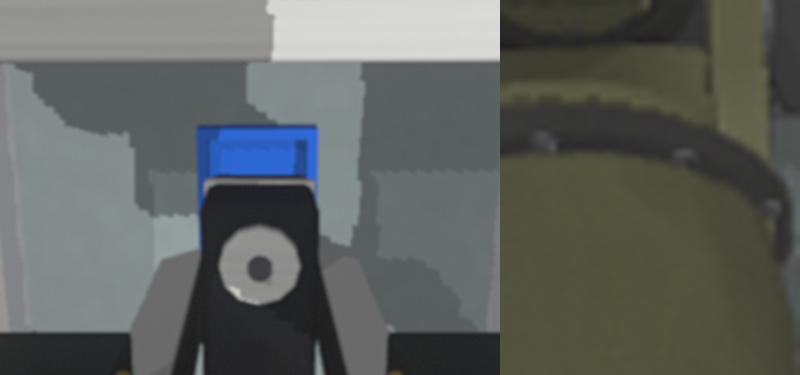

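The wrist view shows the cradle's back outer corners at (197,126) and (318,127). The servo's front lower edge runs from (204,179) to (315,179), and its disc is at (260,267).

```bash
python3 - <<'E'
from h import *
c=load('w3');o=ctrl.get_obs();e=o['ee_pos'];y=o['eef_rot'][2];s=280/500;print(e,y)
def d(u,v,z): P=atz(c,140+u*s,100+v*s,z)-e; return np.round([P[0]*np.cos(y)+P[1]*np.sin(y),-P[0]*np.sin(y)+P[1]*np.cos(y)],4)
print('cradle outer',d(197,126,.067),d(318,127,.067),'inner floor',d(219,148,.06),d(295,148,.06),'inner top',d(208,137,.067),d(308,138,.067))
print('servo front bottom',d(204,179,e[2]-.0345),d(315,179,e[2]-.0345),'disc',d(260,267,e[2]+.0055))
E
```

```text
[0.6878889  0.08951944 0.14568426] 0.05046635129160393
cradle outer [0.0361 0.0223] [ 0.0357 -0.0213] inner floor [0.0269 0.0149] [ 0.0268 -0.0135] inner top [0.0321 0.0184] [ 0.0317 -0.0178]
servo front bottom [0.0266 0.0164] [ 0.0265 -0.0168] disc [ 0.0135 -0.0002]
```

```bash
python3 -m crank '[0.02, 0, 0.6, 0, 0, 0, 0, 0, 0.2, 0, 0, 0, 0, 0, 0.08, 0, 0, 0, 0, 0, 0.06, 0, 0, 0, 0, 0, 0, 0, 0, 0, 0, 0, 0, 0, 0, 0]';python3 -m crank '[0, 0, 0.04, 0, 0, 0, 0, 0, 0.02, 0, 0, 0, 0, 0, 0, 0, 0, 0, 0, 0, 0, 0, 0, 0]'
```

```text
time_s: 6.05
ee_pos: [0.6889, 0.0898, 0.0984]
eef_rot: [-3.142, -0.001, 0.051]
force: [0.9, -0.0, -1.7]
grip_width: 0.0297
grip_force: 20.0
time_s: 6.45
ee_pos: [0.6888, 0.0898, 0.0948]
eef_rot: [-3.142, -0.001, 0.051]
force: [-0.6, 0.9, 2.0]
grip_width: 0.0298
grip_force: 20.0
```

```bash
python3 -m crank '[0, 0, 0.02, 0, 0, 0, 0, 0, 0, 0, 0, 0, 0, 0, 0, 0, 0, 0]';python3 -m crank '[0, 0, 0, 0, 0, 0, 0, 0, 0, 0, 0, 0, 0, 0, 0, 0, 0, 0, 0, 0, 0, 0, 0, 0, 0, 0, 0, 0, 0, 0]' 0.055; python3 -m crank '[0, 0, -0.4, 0, 0, 0, 0, 0, -0.8, 0, 0, 0, 0, 0, -0.8, 0, 0, 0, 0, 0, -0.6, 0, 0, 0, -1, 0, 0, 0, 0, 0, 0, 0, 0, 0, 0, 0, 0, 0, 0, 0, 0, 0]'
python3 - <<'E'
from h import *
c=snap('wrist','w4')
cv2.imwrite('pics/w4b.png',cv2.resize(c['pixels'],(800,600),interpolation=cv2.INTER_CUBIC))
E
```

```text
time_s: 6.75
ee_pos: [0.6888, 0.0898, 0.0948]
eef_rot: [-3.142, -0.001, 0.051]
force: [-5.2, -0.3, 9.1]
grip_width: 0.0297
grip_force: 20.0
time_s: 7.25
ee_pos: [0.6885, 0.0898, 0.0933]
eef_rot: [-3.142, 0.0, 0.051]
force: [-0.3, -0.1, 0.2]
grip_width: 0.0549
grip_force: 0.0
time_s: 7.95
ee_pos: [0.64, 0.0873, 0.2238]
eef_rot: [-3.142, -0.0, 0.051]
force: [-0.0, -0.1, 0.3]
grip_width: 0.0548
grip_force: 0.0
```

View pics/w4b.png

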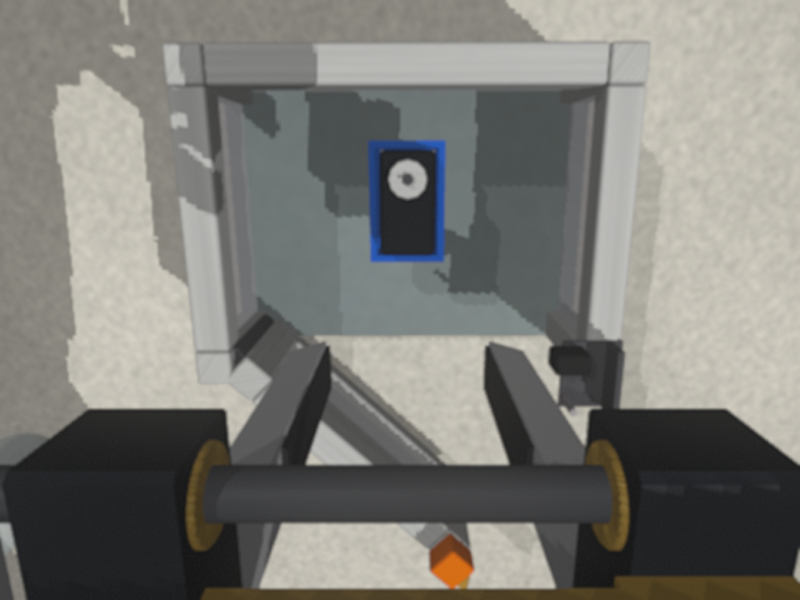

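The servo lies squarely in the blue cradle, with an even rim all round (370–445, 141–261), and the gate is untouched with its latch at (452,560). Next I'll close the fingers and go behind the gate, on the robot's side.

```bash
python3 -m crank '[0, 0, 0, 0, 0, 0.138, 0, 0, 0, 0, 0, 0.138, 0, 0, 0, 0, 0, 0.138, 0, 0, 0, 0, 0, 0.138, -0.88, 0.308, 0, 0, 0, 0, -0.88, 0.308, 0, 0, 0, 0, -0.88, 0.308, 0, 0, 0, 0, -0.88, 0.308, 0, 0, 0, 0, 0, 0, 0, 0, 0, 0, 0, 0, 0, 0, 0, 0]' 0 10
python3 - <<'E'
from h import *
t=snap('top','t5');s=snap('scene','s5');w=snap('wrist','w5')
A=np.hstack([cv2.resize(t['pixels'][110:260,170:320],(400,400),interpolation=cv2.INTER_CUBIC),cv2.resize(s['pixels'][165:295,270:400],(400,400),interpolation=cv2.INTER_CUBIC)])
cv2.imwrite('pics/z5.png',A)
E
```

```text
time_s: 9.0
ee_pos: [0.4576, 0.1182, 0.2246]
eef_rot: [-3.14, -0.002, -0.501]
force: [0.3, -0.3, -0.5]
grip_width: 0.0006
grip_force: 0.0
```

View pics/w5.png

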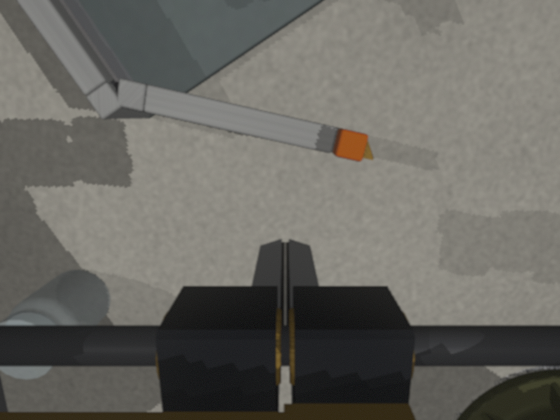

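The wrist view shows the gate's top rail from (143,97) to (320,138) and the orange latch at (351,145). The closed fingers are behind the gate at (285,245), with the jar well to the left.

```bash
cat > gate.py <<'E'
from h import *
Ys=.05
def plan(H,th,gap,yaw,r=.14):
    g=Ys-th; n=np.array([np.cos(g),np.sin(g)]); u=np.array([np.sin(g),-np.cos(g)])
    return H+r*u-.010*n-gap*n
def rel(P,yaw0,e):  # tool-axis move to P
    d=P-e[:2]; return np.round([d@[np.cos(yaw0),np.sin(yaw0)],d@[np.sin(yaw0),-np.cos(yaw0)]],4)
E
python3 - <<'E'
from gate import *
w=load('w5');o=ctrl.get_obs()
f=[atz(w,u,v,.1) for u,v in [(143,111),(318,150)]];b=[atz(w,u,v,.1) for u,v in [(148,84),(322,125)]]
L=atz(w,351,145,.118);print(f,b,L)
d=(f[1]-f[0]+b[1]-b[0])[:2];d/=np.linalg.norm(d);th=np.arctan2(-d[0],-d[1])+Ys
print('theta',th)
H=L[:2]-.173*d;print('hinge',H)
print('jar',atz(w,20,350,.1))
for p in(plan(H,th,.03,0),plan(H,th,.008,0)):print(p,rel(p,o['eef_rot'][2],o['ee_pos']))
E
```

```text
[array([0.57254543, 0.17410276, 0.1       ]), array([0.4854559 , 0.07451725, 0.1       ])] [array([0.58650457, 0.16032001, 0.1       ]), array([0.5003366 , 0.06342231, 0.1       ])] [0.47957562 0.05318791 0.118     ]
theta 0.7726643508666183
hinge [0.5939953 0.1829459]
jar [0.4572402  0.38012247 0.1       ]
[0.47139949 0.10439485] [0.0182 0.0053]
[0.48790051 0.08984437] [0.0397 0.0101]
```

```bash
python3 -m crank '[0.2, 0.1, 0.8, 0, 0, 0, 0, 0, 0.8, 0, 0, 0, 0, 0, 0.8, 0, 0, 0, 0, 0, 0.26, 0, 0, 0, 0, 0, 0, 0, 0, 0, 0, 0, 0, 0, 0, 0]'
python3 - <<'E'
from gate import *
H=np.array([.594,.183]);o=ctrl.get_obs();e=o['ee_pos'];y=o['eef_rot'][2];P=e[:2];print(e,y)
th=.77
for k in range(9):
    tt=.77-.0725*(k); yw=Ys-tt*.7; Q=plan(H,tt,.0105,0)
    if k==0: print('contact',rel(Q,y,e)); y0=y
    else: print(round(tt,3),rel(Q,y0,P),'rz',round(y0-yw,4))
    P=Q; y0=yw if k else y
E
```

```text
time_s: 9.75
ee_pos: [0.464, 0.1088, 0.0919]
eef_rot: [-3.141, -0.001, -0.501]
force: [-0.1, -0.3, 0.2]
grip_width: 0.0003
grip_force: 0.0
[0.46403904 0.1087624  0.09187576] -0.5013547411814958
contact [0.0279 0.0047]
0.698 [0.0097 0.0033] rz -0.0631
0.625 [0.0097 0.0032] rz -0.0507
0.552 [0.0098 0.003 ] rz -0.0508
0.48 [0.0099 0.0028] rz -0.0507
0.408 [0.0099 0.0026] rz -0.0508
0.335 [0.01   0.0024] rz -0.0507
0.263 [0.01   0.0021] rz -0.0508
0.19 [0.0101 0.0019] rz -0.0508
```

```bash
python3 -m crank '[0.2, 0.094, 0, 0, 0, 0, 0.16, 0, 0, 0, 0, 0, 0.08, 0, 0, 0, 0, 0, 0.06, 0, 0, 0, 0, 0, 0.06, 0, 0, 0, 0, 0, 0.08, 0.026, 0, 0, 0, -0.025, 0.1, 0.032, 0, 0, 0, -0.025, 0.1, 0.032, 0, 0, 0, -0.025]'; python3 -m crank '[0.1, 0.032, 0, 0, 0, -0.025, 0.1, 0.032, 0, 0, 0, -0.025, 0.1, 0.032, 0, 0, 0, -0.025, 0.1, 0.03, 0, 0, 0, -0.025, 0.1, 0.03, 0, 0, 0, -0.025, 0.1, 0.028, 0, 0, 0, -0.025, 0.1, 0.028, 0, 0, 0, -0.025, 0.1, 0.026, 0, 0, 0, -0.025]'
python3 - <<'E'
from gate import *
o=ctrl.get_obs();e=o['ee_pos'];print(e,o['eef_rot'],o['force'])
w=snap('wrist','w6');cv2.imwrite('pics/w6b.png',w['pixels'][:300])
E
```

```text
time_s: 10.55
ee_pos: [0.4957, 0.0807, 0.0906]
eef_rot: [3.142, 0.0, -0.425]
force: [0.2, 0.5, -0.4]
grip_width: 0.0007
grip_force: 0.4
time_s: 11.35
ee_pos: [0.5293, 0.0563, 0.0905]
eef_rot: [-3.141, 0.0, -0.225]
force: [-0.9, 1.4, 0.7]
grip_width: 0.0003
grip_force: 0.5
[0.52934733 0.05628964 0.09048526] [-3.14149037e+00  4.13682197e-04 -2.24976649e-01] [-0.85331828  1.41776203  0.65661676]
```

View pics/w6b.png

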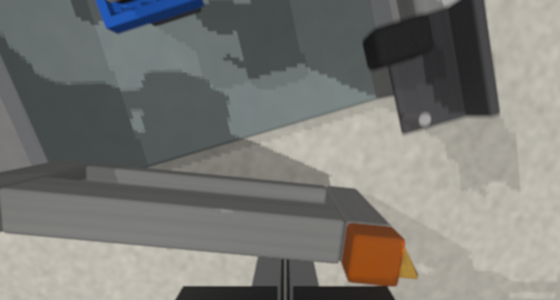

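The gate is being pushed cleanly, with the fingers at about 0.14 m radius and the latch at (373,254). The strike pin is ahead at (425,120). I'll continue, slower from about 0.2 rad.

```bash
python3 -m crank '[0.1, 0.024, 0, 0, 0, -0.025, 0.1, 0.024, 0, 0, 0, -0.025, 0.1, 0.02, 0, 0, 0, -0.025, 0.1, 0.02, 0, 0, 0, -0.025, 0.08, 0.014, 0, 0, 0, -0.02, 0.06, 0.01, 0, 0, 0, -0.015, 0, 0, 0, 0, 0, 0]'
python3 - <<'E'
from gate import *
H=np.array([.594,.183]);o=ctrl.get_obs();e=o['ee_pos'];d=e[:2]-H;R=np.hypot(*d);print('theta',Ys+np.arctan2(-d[0],-d[1])-np.arcsin(.0205/R),R,o['force'],o['eef_rot'][2])
E
```

```text
time_s: 12.1
ee_pos: [0.5552, 0.046, 0.0905]
eef_rot: [3.142, -0.0, -0.091]
force: [0.8, -0.3, -0.3]
grip_width: 0.0003
grip_force: 0.1
theta 0.18157084583990948 0.14239266692304953 [ 0.77091854 -0.33367139 -0.29181008] -0.09069510302451578
```

```bash
python3 -m crank '[0.04, 0.006, 0, 0, 0, -0.01, 0.04, 0.006, 0, 0, 0, -0.01, 0.04, 0.006, 0, 0, 0, -0.01, 0, 0, 0, 0, 0, 0]'; python3 -m crank '[0.03, 0.004, 0, 0, 0, -0.01, 0.03, 0.004, 0, 0, 0, -0.01, 0, 0, 0, 0, 0, 0]'; python3 -m crank '[0.02, 0.002, 0, 0, 0, -0.01, 0.02, 0.002, 0, 0, 0, -0.01, 0, 0, 0, 0, 0, 0]'
```

```text
time_s: 12.5
ee_pos: [0.561, 0.0447, 0.0905]
eef_rot: [3.142, -0.0, -0.061]
force: [-0.6, -0.5, -0.1]
grip_width: 0.0003
grip_force: 0.2
time_s: 12.8
ee_pos: [0.5639, 0.0442, 0.0906]
eef_rot: [-3.142, -0.0, -0.041]
force: [0.4, 0.3, -0.4]
grip_width: 0.0007
grip_force: 0.2
time_s: 13.1
ee_pos: [0.5657, 0.0439, 0.0905]
eef_rot: [3.142, 0.0, -0.021]
force: [-2.0, -1.8, 0.6]
grip_width: 0.0005
grip_force: 1.2
```

```bash
for i in 1; do python3 -m crank '[0.02, 0.002, 0, 0, 0, -0.01, 0, 0, 0, 0, 0, 0]'; python3 -m crank '[0.02, 0.002, 0, 0, 0, -0.01, 0, 0, 0, 0, 0, 0]';  python3 -m crank '[0.02, 0.002, 0, 0, 0, -0.01, 0, 0, 0, 0, 0, 0]'; done | egrep 'ee_pos|force:'
```

```text
ee_pos: [0.5666, 0.0437, 0.0905]
force: [-4.1, -2.3, 1.5]
grip_force: 1.9
ee_pos: [0.5676, 0.0435, 0.0905]
force: [-4.4, -2.0, 1.9]
grip_force: 2.0
ee_pos: [0.5685, 0.0434, 0.0905]
force: [-4.6, -2.4, 1.8]
grip_force: 2.1
```

Riding has begun at about 4–5 N. I'll continue in small steps.

```bash
(python3 -m crank '[0.02, 0, 0, 0, 0, 0, 0, 0, 0, 0, 0, 0]'; python3 -m crank '[0.02, 0, 0, 0, 0, 0, 0, 0, 0, 0, 0, 0]';  python3 -m crank '[0.02, 0, 0, 0, 0, 0, 0, 0, 0, 0, 0, 0]') | egrep 'ee_pos|force:'
```

```text
ee_pos: [0.5695, 0.0434, 0.0905]
force: [-5.3, -2.9, 1.4]
grip_force: 2.3
ee_pos: [0.5705, 0.0434, 0.0905]
force: [-5.0, -2.6, 1.6]
grip_force: 2.3
ee_pos: [0.5716, 0.0435, 0.0904]
force: [-4.0, -2.1, -0.6]
grip_force: 1.6
```

```bash
(python3 -m crank '[0.02, 0, 0, 0, 0, 0, 0, 0, 0, 0, 0, 0]'; python3 -m crank '[0.02, 0, 0, 0, 0, 0, 0, 0, 0, 0, 0, 0]') | egrep 'ee_pos|force:'
```

```text
ee_pos: [0.5731, 0.0438, 0.0906]
force: [0.7, -0.2, 0.1]
grip_force: 0.3
ee_pos: [0.5741, 0.0438, 0.0907]
force: [-0.5, -0.1, -0.8]
grip_force: 0.0
```

The force dropped at x≈0.572. I'll feel gently for the stop to confirm.

```bash
(python3 -m crank '[0.014, 0, 0, 0, 0, 0, 0, 0, 0, 0, 0, 0]'; python3 -m crank '[0.01, 0, 0, 0, 0, 0, 0, 0, 0, 0, 0, 0]') | egrep 'ee_pos|force:'
```

```text
ee_pos: [0.5746, 0.0437, 0.0906]
force: [0.3, -0.6, -0.1]
grip_force: 0.0
ee_pos: [0.5749, 0.0437, 0.0905]
force: [-0.0, 0.4, 0.7]
grip_force: 0.2
```

```bash
(python3 -m crank '[0.014, 0, 0, 0, 0, 0, 0, 0, 0, 0, 0, 0]'; python3 -m crank '[0.01, 0, 0, 0, 0, 0, 0, 0, 0, 0, 0, 0]') | egrep 'ee_pos|force:'
```

```text
ee_pos: [0.5756, 0.0437, 0.0905]
force: [-0.6, -0.4, 1.1]
grip_force: 0.6
ee_pos: [0.5758, 0.0437, 0.0905]
force: [-4.6, -0.7, 2.6]
grip_force: 2.5
```

Careful with the scale: shifts go in shares of 50 mm. That gives: -0.02 m is -0.4, -0.01 m is -0.2.

```bash
cat > lat.py <<'E'
from h import *
def orange(c):
    h=cv2.cvtColor(c['pixels'],cv2.COLOR_BGR2HSV); m=cv2.inRange(h,(5,150,80),(16,255,255))
    n,l,s,ce=cv2.connectedComponentsWithStats(m); return [(np.round(ce[i],1),s[i,4]) for i in range(1,n) if s[i,4]>8]
for n in('top','scene','wrist'): print(n,orange(snap(n,'x_'+n)))
E
python3 lat.py; python3 -m crank '[-0.04, 0, 0, 0, 0, 0, -0.08, 0, 0, 0, 0, 0, -0.2, 0, 0, 0, 0, 0, -0.4, 0, 0, 0, 0, 0, -0.4, 0, 0, 0, 0, 0, 0, 0, 0, 0, 0, 0, 0, 0, 0, 0, 0, 0, 0, 0, 0, 0, 0, 0]';python3 lat.py; python3 -m crank '[0, 0, -0.8, 0, 0, 0, 0, 0, -0.8, 0, 0, 0, 0, 0, -0.8, 0, 0, 0, 0, 0, -0.6, 0, 0, 0, -0.8, 0, 0, 0, 0, 0, -0.8, 0, 0, 0, 0, 0, 0, 0, 0, 0, 0, 0, 0, 0, 0, 0, 0, 0, 0, 0, 0, 0, 0, 0, 0, 0, 0, 0, 0, 0]';python3 lat.py
```

```text
top []
scene [(array([485.9,  42.4]), np.int32(735)), (array([413.8,  25.9]), np.int32(17)), (array([415. ,  35.1]), np.int32(39)), (array([428.8,  35.1]), np.int32(25)), (array([425.8,  54.1]), np.int32(284)), (array([475.6,  55.7]), np.int32(10)), (array([505. ,  60.1]), np.int32(68)), (array([523. ,  60.1]), np.int32(32)), (array([426.9,  65.6]), np.int32(95)), (array([415.6,  65.5]), np.int32(14)), (array([503.6,  70.3]), np.int32(26)), (array([521.8,  88.7]), np.int32(581)), (array([527.8,  72.6]), np.int32(65)), (array([547.3,  73.3]), np.int32(51)), (array([414. ,  75.8]), np.int32(48)), (array([486.9, 119.2]), np.int32(2520)), (array([497.1,  95.1]), np.int32(15)), (array([507.3,  98.7]), np.int32(13)), (array([535.2, 108.1]), np.int32(198)), (array([497.5, 102.3]), np.int32(26)), (array([296.1, 210.2]), np.int32(47))]
wrist [(array([371.3, 249.4]), np.int32(3089))]
time_s: 16.45
ee_pos: [0.5207, 0.0432, 0.0908]
eef_rot: [-3.142, -0.001, 0.009]
force: [-0.1, -0.3, 0.0]
grip_width: 0.0002
grip_force: 0.0
top [(array([273.4, 186.7]), np.int32(34))]
scene [(array([418.4,  22.5])
[... 421 characters left out ...]
34.7,  89. ]), np.int32(10)), (array([523.8, 102.2]), np.int32(12)), (array([522.7, 119. ]), np.int32(29)), (array([546.6, 135.4]), np.int32(47)), (array([538.1, 159.6]), np.int32(14)), (array([551.7, 165.5]), np.int32(51)), (array([295.5, 210.1]), np.int32(48))]
wrist [(array([381.5, 104.6]), np.int32(3735))]
time_s: 17.6
ee_pos: [0.4409, 0.0424, 0.2403]
eef_rot: [3.142, 0.0, 0.009]
force: [-0.3, 0.1, 0.0]
grip_width: 0.0005
grip_force: 0.0
top [(array([273.4, 189.2]), np.int32(67))]
scene [(array([416. ,  89.3]), np.int32(84)), (array([499.9, 126. ]), np.int32(401)), (array([477.5, 109.3]), np.int32(15)), (array([295.4, 210. ]), np.int32(50))]
wrist [(array([334.1,   4.2]), np.int32(264))]
```

The latch has stayed put in the scene view at (295.4,210.0) for over a second with the arm away. The hinge spring would have opened the gate, so it is latched.

```bash
python3 -c "
from station import ctrl
print(ctrl.hand_in())"
```

```text
the job is handed in; nothing more can be done
None
```

The job is handed in, with no verdict returned: the servo lies flat in the blue cradle, and the gate was pushed shut, snapped in and stayed shut by itself, with measured push readings of about 6 N at most.

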